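# Lock the copper plate in the engraving jig

### The job

Lock the copper plate into the engraving jig: push the knob of the keeper sideways along its L-shaped slot to the corner, then on over the edge of the plate to the very end of the short leg. Only push the knob from the side with the outside of the fingers: do not take it between the fingers or lift it, and leave the plate and everything else on the bench where it is.

Things in the scene. Friction and masses are not known exactly. Their poses are not given: they have to be found in the camera images.
- jig: Jig fixed to the bench: dark wood block, aluminium deck 210 (x) by 230 mm (y), deck top 29 mm above the bench. Origin: centre of its underside; turned about the vertical only. An L-shaped slot 16 mm wide is cut in the half nearer the robot (-x); the plate lies on the other half. Long leg: at jig x = -65 mm, runs in +y. Short leg: at jig y = +35 mm, runs in +x towards the plate.
- slot_start (a point): Where the stem's centre is when the keeper is at the closed beginning of the long leg: jig (-65, -65) mm, at deck height. Axes as the jig's.
- slot_corner (a point): Where the stem's centre is at the corner of the slot: jig (-65, +35) mm, at deck height; the long leg ends here.
- slot_end (a point): Where the stem's centre is at the closed end of the short leg: jig (-20, +35) mm, at deck height. Here the stem has about 2 mm of play each way.
- keeper: Keeper, a 250 g steel follower captive in the slot: 44 mm foot disc hidden under the deck, 12 mm stem in the slot, 44 mm washer (top 39 mm above the bench, clear of the plate), round knob. Origin: on its axis under the foot, 12 mm above the bench. Starts in the first half of the long leg; its foot and stem are slick (greased), it slides under a few newtons, stays where left. 3 mm of vertical play; leans up to 4 degrees when pushed.
- knob (a point): Centre of the keeper's upright round knob, on the keeper's axis, 58 mm above the bench. The knob is 26 mm wide and reaches from the washer (39 mm above the bench) to 76 mm above the bench.
- plate: The copper plate, 100 by 130 by 3 mm, lying loose on the deck between low steel rails. Origin: centre of its underside, at jig (+40, 0) mm. Its edge nearer the robot is at jig x = -10 mm.
- loupe: Bystander: black eyepiece loupe, 38 mm wide, 34 mm tall, standing on the copper plate.
- graver_a: Bystander: engraving tool with a pale wooden handle, 120 mm long, lying on the bench just left of the jig.
- graver_b: Bystander: engraving tool with a wooden handle, 120 mm long, lying on the bench just right of the jig.
- weight: Bystander: brass knobbed weight, 50 mm wide, 60 mm tall, on the bench to the left.
- ink_jar: Bystander: lidded amber glass jar, 60 mm wide, 70 mm tall, on the bench to the left.
- mug: Bystander: white mug, 80 mm wide, 90 mm tall, on the bench to the right.
- rocker: Bystander: cream hand press pad, 110 mm wide, with a wooden bar handle on top, 100 mm tall, on the bench to the right.
Mind the look-alikes: they are no part of the job. What is shaped like the keeper but turquoise is not meant.

How it is judged (in metres and radians):
On the way, in this order (a step that is already met when the one before it is completed fails the run):
1. the keeper is at the corner of the slot (y of keeper in the frame of jig above 0.03 m and x of keeper in the frame of jig below -0.045 m), for 0.05 s.
2. the keeper is at the end of the short leg (x of keeper in the frame of jig above -0.026 m and y of keeper in the frame of jig between 0.029 and 0.041 m), for 0.2 s.
At the end, for the whole second after the job is handed in: The keeper stands at rest in the short leg, its axis within 6 mm of the end point along the leg (so that its washer lies over the plate's edge), and upright within 0.06 rad (all of step 2 and linear speed of keeper below 0.01 m/s and angle between keeper's own z axis and vertical below 0.06 rad); the robot touches nothing.
It fails at once if the keeper is lifted (more than 2.4 mm) (z of keeper in the frame of jig above 0.0144 m).
It fails at once if the knob is taken between the fingers (distance between the grasp point and knob below 0.014 m).
It fails at once if the plate is displaced by more than 5 mm (distance of plate from where it was at the start of the episode above 0.005 m).
It fails at once if a bystander is moved by more than 15 mm (distance of any of loupe, graver_a, graver_b, weight, ink_jar, mug, rocker from where it was at the start of the episode above 0.015 m).
It also fails if it takes over 35 s, if anything falls off the work surface, if the arm or the gripper's body presses on something with over 40 N, if the wrist force passes 120 N, or if a joint passes its speed limit or range.

### The arm

A 6-joint arm with a two-finger parallel gripper is mounted at the origin on the work surface. World frame = base frame: x ahead of the robot, y to its left, z up, the work surface at z = 0. Lengths are in mm, angles in rad, forces in N, time in s.
With the tool pointing down it reaches from about 350 to 975 mm from the base axis. Payload 7.1 kg.
Tool frame: the origin (TCP) lies between the finger pads; the fingertips stand 19 mm ahead of it and the grasp point (between the pads) is the TCP (ctrl.finger_overhang is the distance from the TCP to the fingertips, in mm); z points along the fingers, y is the line along which they close (so a half turn about z gives the same grasp; the last joint's range is limited). The gripper opens to 88 mm and grips with 3 to 60 N. Pads are 20 mm wide; open, the fingers measure 115 mm over their backs; the gripper's body (75 mm by 178 mm) begins 61 mm behind the grasp point.
Start: joints at [1.27, 0.423, 1.63, -0, 1.089, -0.019], TCP at [173.772, 600.34, 241.675] pointing down, gripper open.
Joint ranges: [-3, 3], [-0.9, 2.11], [0.09, 2.58], [-1.31, 4.45], [0.11, 2.69], [-2.54, 2.54]. Speed limits (rad/s): [2.39, 2.39, 3.01, 3.14, 3.14, 3.14].

### API

Orientations are given as a rotation vector (axis times angle).
In Python, from workcell import ctrl gives the robot as it stands. The module is installed in compiled form; this text tells all that it offers.
- The arm moves only by the tool arm_command, never from a script. Its argument "rows" is one flat list of numbers, 7 for each row, row after row: the turn, a rotation vector about the tool's x, y, z scaled (see below), then the shift along the tool's x, y, z scaled (see below), then the opening, from -1 (shut) to 1 (fully open). A call has 1 to 5 rows; each row is the pose to reach, as a shift and turn from the pose commanded when the call began, along the tool's axes at that moment, turning the shorter way round; what a row does not reach only later rows make up. The controller multiplies each number of a shift by 80 mm and each number of a turn by 180 degrees. A row lasts 1/10 s, in which the tool goes at most 50 mm and 8.59 degrees, less where a joint would pass 70% of its speed; a pose out of reach is approached as far as the arm can. A call with a number of a shift or a turn outside -1 to 1 is refused whole. A call with a gripper value outside its range is refused whole. The fingers move at their own pace and stop on an object; the grip force is fixed at half the most. Time passes only in rows, so rows that repeat a pose let the fingers close. It gives the time, the measured TCP pose, the force, the opening and the grip force at its end, in the units of the state.
- ctrl.get_obs(): the state, without advancing time (a new reading comes with each control period).
- ctrl.get_image(name): name is "scene" or "top" or "wrist"; returns (picture, depth): 480x640x3 uint8, red, green, blue; 480x640 float32, mm along the optical axis (not along the pixel's ray), 0 where there is no reading.
- ctrl.camera_params(name): a dict with "camera_matrix" (3x3 intrinsics, pixels), "k1" (the pictures are not rectified: a ray, as slopes to the right and down, at radius r is drawn at 1 + k1 r^2 times it, then the intrinsics apply), "world_to_cam" (4x4, takes a point from world to camera coordinates); the wrist camera has in their place "tool_from_camera" (4x4, takes a point from camera to tool coordinates, whose origin is the TCP and whose axes are the flange's). Camera axes: x right, y down, z forward; pixel columns grow to the right and rows downward; lengths in mm; the calibration is good to about 2 mm. A picture is of the moment at which its call begins: read the wrist's pose just before it. camera_params takes no time and is no camera call.
- ctrl.close_job(): hands the job in; it is judged then, once.
The state is a dict: "t": time; "qpos": joint angles; "qvel": joint speeds; "joint_torque": joint torques, N m; "ee_pos": TCP position; "orientation": TCP orientation; "ft_force": force on the tool from outside, world axes, zero at the start; "moment": the same for the moment, N m; "width": finger opening in mm; "grasp_force": force on a finger pad.
Only numpy, scipy, OpenCV 4.12 (cv2) and the standard library are available. Lean on these libraries where they do the work, as an engineer would, in place of code of your own. Each camera call takes 0.05 s, during which the arm holds its last target. There are 200 camera calls.

## Working session

There is one attempt and no reset: what is moved stays moved. The work goes in short steps, Python scripts to look and compute and a tool call to move; the robot and the scene stay as the last step left them, time stands still between calls to the robot, and variables do not carry over. Pictures are saved under pics/ and viewed, at most 10 in all, crops included, and the job is handed in when it is done.

Besides the shell and the picture viewer there is one more tool, called after "Emit:" in YAML: its name, and indented under it one key for each argument. arm_command: Moves the arm, as the interface text tells. Shifts and turns lie within -1 to 1; 1 stands for 80 mm of shift or 180 degrees of turn. Its arguments: {"type":"object","properties":{"rows":{"type":"array","items":{"type":"number"}}},"required":["rows"]}

```bash
mkdir -p pics; cat > h.py <<'E'
import numpy as np, cv2
from workcell import ctrl
from scipy.spatial.transform import Rotation as R
def ray(name,uv):
    p=ctrl.camera_params(name);K=np.array(p["camera_matrix"]);k=p["k1"]
    d=(np.array(uv,float)-K[:2,2])/[K[0,0],K[1,1]]
    s=d.copy()
    for _ in range(20): s=d/(1+k*(s@s))
    T=np.linalg.inv(np.array(p["world_to_cam"]))
    return T[:3,3],T[:3,:3]@np.r_[s,1]
def onz(name,uv,z):
    o,d=ray(name,uv); return o+d*(z-o[2])/d[2]
def depthpt(name,uv,dep):
    o,d=ray(name,uv); return o+d*dep
E
python3 - <<'E'
from h import *
for n in("scene","top"):
    im,d=ctrl.get_image(n); cv2.imwrite(f"pics/{n}0.png",im[:,:,::-1]); np.save(f"pics/{n}0.npy",d)
    o,r=ray(n,(320,240)); print(n,o,r)
o=ctrl.get_obs(); print(o["t"],o["ee_pos"],o["orientation"],o["width"])
E
```

```text
scene [1150.20276479 -561.2551998  1368.83025306] [-0.38464695  0.35405648 -0.85255866]
top [ 432.27120317   -4.56395009 1176.72627404] [ 0.09487761  0.01094265 -0.99550612]
0.1 [173.63628458 599.90443315 240.99273518] [-4.41156480e-01 -3.11026163e+00  2.09022528e-03] 87.77076607861176
```

View pics/top0.png

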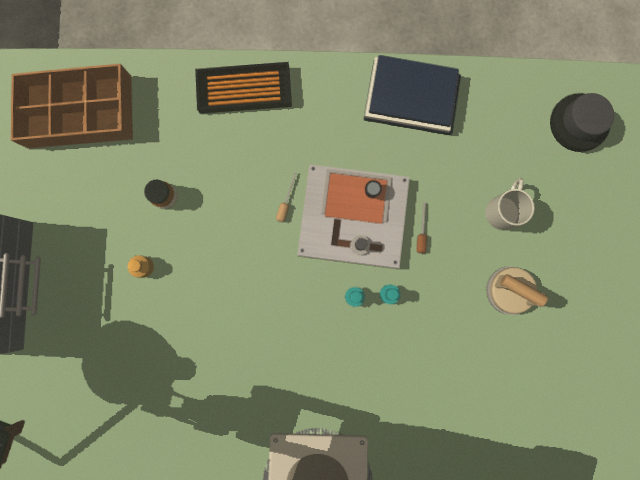

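View pics/scene0.png

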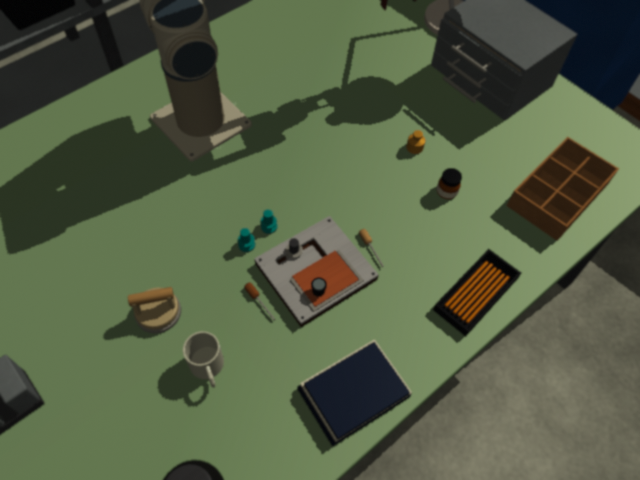

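The top view shows the jig at about (354,216), with the slot running from about (381,247) to a corner at (336,243) and then up to (336,222). Candidates for the keeper:
- The grey knob in the slot, at (361,245).
- Turquoise look-alikes on the bench, at (355,297) and (390,294).
- The black loupe on the plate, at (374,189).

I choose the grey one in the slot and check it in a crop.

```bash
python3 - <<'E'
from h import *
im=cv2.imread("pics/top0.png"); d=np.load("pics/top0.npy")
c=im[150:310,280:430]; cv2.imwrite("pics/crop0.png",cv2.resize(c,None,fx=3.75,fy=3.75,interpolation=cv2.INTER_CUBIC))
# deck by height map
T=np.array(ctrl.camera_params("top")["world_to_cam"])
H=np.zeros((480,640))
P=np.zeros((480,640,3))
for v in range(150,310):
    for u in range(270,440):
        P[v,u]=depthpt("top",(u,v),d[v,u])
H=P[:,:,2]
m=((H>20)).astype(np.uint8); m[285:]=0
n,l,s,ce=cv2.connectedComponentsWithStats(m); i=1+np.argmax(s[1:,4]); print(s[i])
cn,_=cv2.findContours((l==i).astype(np.uint8),0,2); r=cv2.minAreaRect(cn[0]); print(r)
for b in cv2.boxPoints(r): print(b,onz("top",b,29).round(1))
k=(H>55)&(l==i); ys,xs=np.nonzero(k)
for y,x in zip(ys,xs): print((x,y),P[y,x].round(0),end=' ')
E
```

```text
Traceback (most recent call last):
  File "h.py", line 14, in depthpt
    o,d=ray(name,uv); return o+d*dep
        ~~~^^^^^^^^^
  File "h.py", line 5, in ray
    p=ctrl.camera_params(name);K=np.array(p["camera_matrix"]);k=p["k1"]
ValueError: time passes only in moves, steps and waits
```

View pics/crop0.png

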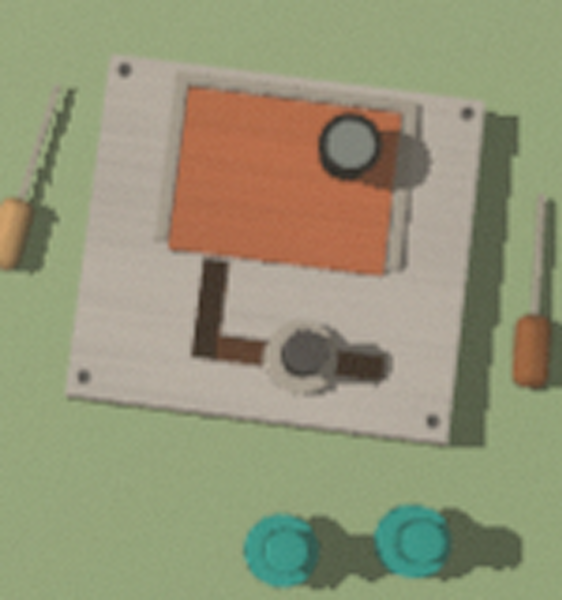

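The crop confirms the choice: a grey knob on a steel washer in the slot, at crop (307,352). The corner is at about (207,348), the slot end at about (214,265), and the deck corners are near (112,57), (485,103), (448,443) and (68,397). Both turquoise pieces stand on the bench, off the jig.

```bash
cat > h.py <<'E'
import numpy as np, cv2, functools
from workcell import ctrl
from scipy.spatial.transform import Rotation as R
@functools.cache
def cam(name):
    p=ctrl.camera_params(name)
    return np.array(p["camera_matrix"],float),float(p["k1"]),np.linalg.inv(np.array(p["world_to_cam"] if "world_to_cam" in p else np.linalg.inv(p["tool_from_camera"]),float))
def pts(name,uv,T=None):
    K,k,M=cam(name); uv=np.array(uv,float).reshape(-1,2)
    s=cv2.undistortPoints(uv[:,None],K,np.array([k,0,0,0.]))[:,0]
    if name=="wrist": M=T@M
    return M[:3,3],np.c_[s,np.ones(len(s))]@M[:3,:3].T
def onz(name,uv,z,T=None):
    o,d=pts(name,uv,T); return o+d*((z-o[2])/d[:,2])[:,None]
def bydepth(name,uv,dep,T=None):
    o,d=pts(name,uv,T); return o+d*np.array(dep).reshape(-1,1)
def tool():
    o=ctrl.get_obs(); T=np.eye(4); T[:3,:3]=R.from_rotvec(o["orientation"]).as_matrix(); T[:3,3]=o["ee_pos"]; return T
E
python3 - <<'E'
from h import *
d=np.load("pics/top0.npy")
vv,uu=np.mgrid[0:480,0:640]
P=bydepth("top",np.c_[uu.ravel(),vv.ravel()],d.ravel()).reshape(480,640,3); H=P[:,:,2].copy()
H[:140]=0;H[285:]=0;H[:,:270]=0;H[:,440:]=0
n,l,s,ce=cv2.connectedComponentsWithStats((H>20).astype(np.uint8)); i=1+np.argmax(s[1:,4]); print(s[i])
cn,_=cv2.findContours((l==i).astype(np.uint8),0,2); r=cv2.minAreaRect(cn[0])
b=cv2.boxPoints(r); W=onz("top",b,29); print(b,W.round(1))
f=np.array([(112,57),(485,103),(448,443),(68,397)])/3.75+[280-.37,150-.37]
A=onz("top",f,29); print("manual",A.round(1),A.mean(0),np.linalg.norm(np.roll(A,-1,0)-A,axis=1))
yaw=np.arctan2(*( (A[0]+A[1]-A[2]-A[3])[[1,0]])); y2=np.arctan2(*((A[0]+A[3]-A[1]-A[2])[[1,0]]))-np.pi/2; print(yaw,y2)
g=np.array([(307,352),(207,348),(214,265),(388,365)])/3.75+[280-.37,150-.37]
y=(yaw+y2)/2; Rz=R.from_euler('z',y).as_matrix(); c=A.mean(0)
w=[onz("top",g[j],z)[0] for j,z in ((0,76),(1,29),(2,29),(3,29))]
print(np.round(w,1)); print("jig",((np.array(w)-c)@Rz).round(1))
k=(H>50)&(l==i); vs=np.nonzero(k); print(len(vs[0]),np.median(P[k],0), ); 
for q in((-65,35,29),(-20,35,29)): print((Rz@q+c).round(1))
E
```

```text
[ 298  165  113  103 9038]
[[297.03018 255.67046]
 [308.61234 164.06593]
 [410.3876  176.93407]
 [398.80545 268.53857]] [[ 505.1   58.5   29. ]
 [ 715.1   38.7   29. ]
 [ 691.2 -194.1   29. ]
 [ 482.1 -169.6   29. ]]
manual [[ 713.4   36.6   29. ]
 [ 690.8 -190.8   29. ]
 [ 483.9 -170.3   29. ]
 [ 505.5   56.9   29. ]] [598.38993306 -66.89676674  29.        ] [228.53525564 207.91071857 228.18004364 208.83017411]
-0.09821774315345448 -0.09717593968826255
[[ 531.9  -81.9   76. ]
 [ 537.   -25.4   29. ]
 [ 587.2  -28.4   29. ]
 [ 529.6 -133.8   29. ]]
jig [[-64.7 -21.4  47. ]
 [-65.1  35.4   0. ]
 [-14.9  37.2   0. ]
 [-62.  -73.3   0. ]]
394 [642.96115065 -94.98328109  66.9585757 ]
[537.1 -25.7  58. ]
[581.9 -30.1  58. ]
```

The jig centre is (598.4, -66.9) with yaw -0.0977. The check points land where they should: the corner measures jig (-65.1, 35.4), and the keeper is at about jig (-65, -21). The plan is to shut the fingers, align with the jig and travel at z=240. Then I push +y with a finger's back, and after that +x.

Emit:
arm_command:
  rows: [0,0,-0.0586,-0.5,-0.95,0,-1,0,0,-0.0586,-0.5,-0.95,0,-1,0,0,-0.0586,-0.5,-0.95,0,-1]

```text
t: 0.4
ee_pos: [191.0, 512.0, 240.9]
orientation: [-0.155, -3.137, 0.006]
ft_force: [-0.9, 0.2, -0.8]
width: 67.1
grasp_force: 0.0
```

Emit:
arm_command:
  rows: [0,0,0,-0.62,-0.94,0,-1,0,0,0,-0.62,-0.94,0,-1]

```text
t: 0.6
ee_pos: [233.3, 435.9, 241.5]
orientation: [0.152, 3.138, 0.0]
ft_force: [0.5, 0.2, 0.4]
width: 51.4
grasp_force: 0.0
```

Emit:
arm_command:
  rows: [0,0,0,-0.62,-0.94,0,-1,0,0,0,-0.62,-0.94,0,-1]

```text
t: 0.8
ee_pos: [275.7, 355.6, 241.7]
orientation: [0.154, 3.138, 0.0]
ft_force: [-0.2, -0.2, -0.6]
width: 35.5
grasp_force: 0.0
```

Emit:
arm_command:
  rows: [0,0,0,-0.62,-0.94,0,-1,0,0,0,-0.62,-0.94,0,-1]

```text
t: 1.0
ee_pos: [318.0, 275.8, 241.8]
orientation: [0.154, 3.137, 0.0]
ft_force: [1.0, 0.2, 0.1]
width: 19.3
grasp_force: 0.0
```

Emit:
arm_command:
  rows: [0,0,0,-0.62,-0.94,0,-1,0,0,0,-0.62,-0.94,0,-1]

```text
t: 1.2
ee_pos: [360.3, 196.1, 241.9]
orientation: [0.154, 3.137, 0.001]
ft_force: [0.3, 0.6, -0.2]
width: 3.0
grasp_force: 0.0
```

Emit:
arm_command:
  rows: [0,0,0,-0.62,-0.94,0,-1,0,0,0,-0.62,-0.94,0,-1]

```text
t: 1.4
ee_pos: [402.6, 116.2, 242.0]
orientation: [0.155, 3.137, 0.0]
ft_force: [0.1, 0.7, -1.4]
width: 0.5
grasp_force: 0.0
```

Emit:
arm_command:
  rows: [0,0,0,-0.62,-0.94,0,-1,0,0,0,-0.62,-0.94,0,-1]

```text
t: 1.6
ee_pos: [444.8, 36.2, 242.0]
orientation: [0.155, 3.137, 0.0]
ft_force: [0.6, 0.4, 0.4]
width: 0.5
grasp_force: 0.0
```

Emit:
arm_command:
  rows: [0,0,0,-0.62,-0.94,0,-1,0,0,0,-0.62,-0.94,0,-1]

```text
t: 1.8
ee_pos: [486.9, -43.7, 241.9]
orientation: [0.155, 3.137, -0.0]
ft_force: [0.7, 0.6, 0.6]
width: 0.2
grasp_force: 0.0
```

Emit:
arm_command:
  rows: [0,0,0,-0.6,-0.95,0,-1,0,0,0,-0.6,-0.95,0,-1,0,0,0,-0.6,-0.95,0.75,-1,0,0,0,-0.6,-0.95,0.75,-1,0,0,0,-0.6,-0.95,0.75,-1]

```text
t: 2.3
ee_pos: [524.0, -121.1, 179.8]
orientation: [-0.153, -3.132, -0.002]
ft_force: [-0.1, 0.6, -0.3]
width: 0.4
grasp_force: 0.0
```

```bash
python3 - <<'E'
from h import *
T=tool(); im,d=ctrl.get_image("wrist"); cv2.imwrite("pics/w1.png",im[:,:,::-1]); np.save("pics/w1.npy",d); np.save("pics/w1T.npy",T)
im,_=ctrl.get_image("top"); cv2.imwrite("pics/t1.png",im[:,:,::-1])
print(T.round(3), cam("wrist")[2])
E
```

```text
[[-9.95000e-01  9.80000e-02 -5.00000e-03  5.24042e+02]
 [ 9.80000e-02  9.95000e-01  2.00000e-03 -1.21103e+02]
 [ 6.00000e-03  1.00000e-03 -1.00000e+00  1.79774e+02]
 [ 0.00000e+00  0.00000e+00  0.00000e+00  1.00000e+00]] [[ 2.26003778e-04 -9.56252774e-01 -2.92541588e-01  8.00215153e+01]
 [ 9.99999233e-01 -1.40114582e-04  1.23055517e-03  9.45616747e-01]
 [-1.21771113e-03 -2.92541642e-01  9.56252009e-01 -1.42320409e+02]
 [ 0.00000000e+00  0.00000000e+00  0.00000000e+00  1.00000000e+00]]
```

View pics/w1.png

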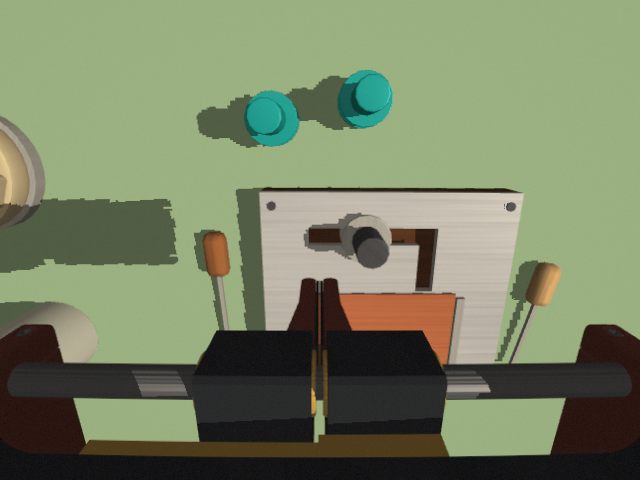

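The wrist view shows the knob top at (373,248) and the slot start at (308,236). The slot corner is near (426,238), the short-leg end is near (425,288), and the shut fingertips are at (320,282). I'll turn these into jig coordinates.

```bash
python3 - <<'E'
from h import *
T=np.load("pics/w1T.npy"); d=np.load("pics/w1.npy")
Rz=R.from_euler('z',-0.0977).as_matrix(); c=np.array([598.4,-66.9,0])
for n,uv,z in(("knobtop",(373,250),76),("slotstart",(308,236),29),("cornerOuter",(437,229),29),("end",(425,290),29),("screwL",(271,206),29),("screwR",(511,207),29),("nearL",(262,192),29),("nearR",(519,192),29)):
    p=onz("wrist",uv,z,T)[0]; q=bydepth("wrist",uv,[d[uv[1],uv[0]]],T)[0]
    print(n,((p-c)@Rz).round(1),"depth",((q-c)@Rz).round(1))
print("tcp",((T[:3,3]-c)@Rz).round(1))
E
```

```text
knobtop [-66.9 -18.9  76. ] depth [-66.5 -18.7  74.6]
slotstart [-64.7 -69.6  29. ] depth [-64.7 -69.6  28.9]
cornerOuter [-71.1  45.2  29. ] depth [-70.6  45.9  27.2]
end [-11.9  39.8  29. ] depth [-11.3  40.3  27.7]
screwL [ -91.8 -101.5   29. ] depth [ -92.  -101.4   29.8]
screwR [-91.1 108.9  29. ] depth [-91.2 108.5  29.6]
nearL [-104.  -108.7   29. ] depth [-103.9 -108.8   28.5]
nearR [-104.3  113.8   29. ] depth [-103.7  116.4   24.8]
tcp [-68.7 -61.2 179.8]
```

Emit:
arm_command:
  rows: [0,0,0,-0.04,0,0.5,-1,0,0,0,-0.04,0,0.9,-1,0,0,0,-0.04,0,0.9,-1,0,0,0,-0.04,0,0.9,-1]

```text
t: 2.8
ee_pos: [529.6, -121.8, 111.2]
orientation: [0.152, 3.137, -0.0]
ft_force: [-0.4, -0.2, 0.5]
width: 0.4
grasp_force: 0.0
```

Emit:
arm_command:
  rows: [0,0,0,0,0,0.3,-1,0,0,0,0,0,0.5,-1,0,0,0,0,0,0.5,-1,0,0,0,0,0,0.5,-1]

```text
t: 3.2
ee_pos: [530.0, -122.3, 71.6]
orientation: [0.153, 3.135, -0.001]
ft_force: [-0.0, -0.1, 0.5]
width: 0.3
grasp_force: 0.0
```

Emit:
arm_command:
  rows: [0,0,0,0.02,0,0.08,-1,0,0,0,0.02,0.06,0.08,-1,0,0,0,0.02,0.12,0.08,-1,0,0,0,0.02,0.18,0.08,-1,0,0,0,0.02,0.22,0.08,-1]

```text
t: 3.7
ee_pos: [529.1, -103.9, 63.5]
orientation: [0.153, 3.138, -0.0]
ft_force: [0.2, -0.1, -0.2]
width: 0.2
grasp_force: 0.0
```

Emit:
arm_command:
  rows: [0,0,0,0,0.06,0,-1,0,0,0,0,0.12,0,-1,0,0,0,0,0.18,0,-1,0,0,0,0,0.24,0,-1,0,0,0,0,0.3,0,-1]

```text
t: 4.2
ee_pos: [531.4, -80.2, 63.3]
orientation: [0.153, 3.138, -0.0]
ft_force: [-0.3, -0.7, 1.2]
width: 0.4
grasp_force: 0.4
```

```bash
python3 - <<'E'
from h import *
T=tool(); im,d=ctrl.get_image("wrist"); cv2.imwrite("pics/w2.png",im[:,:,::-1]);
Rz=R.from_euler('z',-0.0977).as_matrix(); c=np.array([598.4,-66.9,0])
print("tcp",((T[:3,3]-c)@Rz).round(1),ctrl.get_obs()["ft_force"])
E
```

```text
tcp [-65.4 -19.8  63.3] [-0.28082129 -0.07977799 -1.17673464]
```

View pics/w2.png

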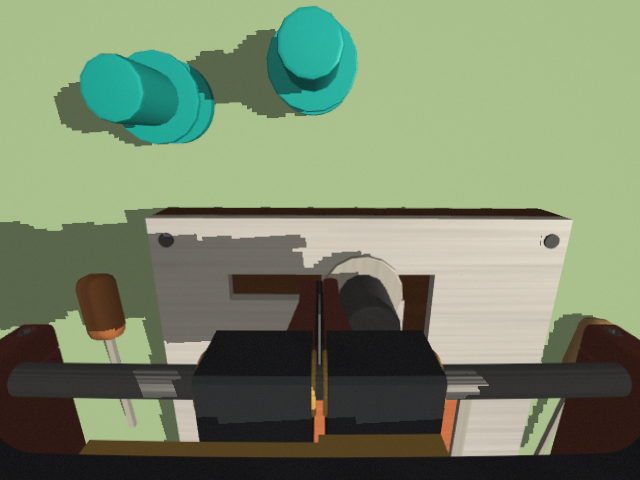

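The fingers are in contact: the knob at (370,300) is moving right along the slot, and about 30 mm is left to the corner at (420,300). I keep pushing and watch the force.

Emit:
arm_command:
  rows: [0,0,0,0,0.06,0,-1,0,0,0,0,0.12,0,-1,0,0,0,0,0.18,0,-1,0,0,0,0,0.24,0,-1,0,0,0,0,0.28,0,-1]

```text
t: 4.75
ee_pos: [533.4, -57.8, 63.2]
orientation: [-0.153, -3.138, -0.0]
ft_force: [-0.2, -1.3, 0.3]
width: 0.7
grasp_force: 0.3
```

Emit:
arm_command:
  rows: [0,0,0,0,0.04,0,-1,0,0,0,0,0.07,0,-1]

```text
t: 4.95
ee_pos: [534.0, -52.5, 63.2]
orientation: [-0.153, -3.138, -0.0]
ft_force: [0.4, -0.1, -0.7]
width: 0.4
grasp_force: 0.3
```

Emit:
arm_command:
  rows: [0,0,0,0,0.03,0,-1,0,0,0,0,0.05,0,-1,0,0,0,0,0.05,0,-1]

```text
t: 5.25
ee_pos: [534.4, -48.6, 63.3]
orientation: [-0.153, -3.138, -0.0]
ft_force: [0.1, -0.0, 0.3]
width: 0.5
grasp_force: 0.0
```

```bash
python3 - <<'E'
from h import *
T=tool(); im,d=ctrl.get_image("wrist"); cv2.imwrite("pics/w3.png",im[:,:,::-1]);
Rz=R.from_euler('z',-0.0977).as_matrix(); c=np.array([598.4,-66.9,0])
print("tcp",((T[:3,3]-c)@Rz).round(1),ctrl.get_obs()["ft_force"])
E
```

```text
tcp [-65.5  12.   63.3] [-0.68047907  0.33644416  0.71823172]
```

View pics/w3.png

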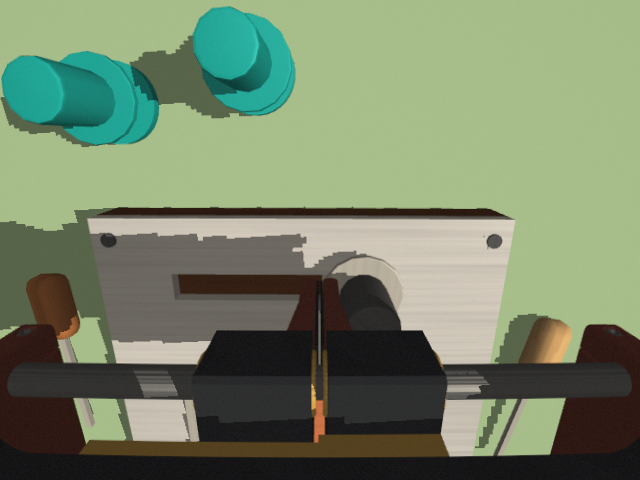

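The slot's long leg is now visible to the left of the fingers, with its start at (178,285), and the washer spans columns 327–403 at row 288. I measure where it is relative to the jig's own marks.

```bash
python3 - <<'E'
from h import *
T=tool(); Rz=R.from_euler('z',-0.0977).as_matrix(); c=np.array([598.4,-66.9,0])
for n,uv,z in(("screwL",(108,240),29),("screwR",(494,241),29),("slot0",(178,285),29),("cornL",(89,217),29),("cornR",(514,219),29),("washR",(403,288),39),("washTop",(363,257),39),("knobR",(392,315),60),("knobL",(341,285),45)):
    print(n,((onz("wrist",uv,z,T)[0]-c)@Rz).round(1))
E
```

```text
screwL [ -92.1 -101.8   29. ]
screwR [-91.5 108.2  29. ]
slot0 [-65.6 -66.5  29. ]
cornL [-105.  -109.9   29. ]
cornR [-103.8  117.2   29. ]
washR [-68.4  57.8  39. ]
washTop [-85.9  35.8  39. ]
knobR [-64.   47.9  60. ]
knobL [-72.9  24.3  45. ]
```

Against the jig's marks, which read about +3.4 mm in y, the keeper is at y≈32 and has not hit the stop. I push a few more mm.

Emit:
arm_command:
  rows: [0,0,0,0,0.03,0,-1,0,0,0,0,0.03,0,-1]

```text
t: 5.5
ee_pos: [534.7, -46.2, 63.3]
orientation: [0.153, 3.138, 0.0]
ft_force: [-0.2, 1.0, -0.4]
width: 0.6
grasp_force: 0.0
```

Emit:
arm_command:
  rows: [0,0,0,0,0.02,0,-1,0,0,0,0,0.02,0,-1]

```text
t: 5.7
ee_pos: [534.8, -44.7, 63.3]
orientation: [0.153, 3.138, -0.0]
ft_force: [-0.5, -1.0, 0.1]
width: 0.6
grasp_force: 0.3
```

Emit:
arm_command:
  rows: [0,0,0,0,0.02,0,-1,0,0,0,0,0.02,0,-1]

```text
t: 5.9
ee_pos: [535.2, -43.5, 63.6]
orientation: [0.153, 3.137, -0.001]
ft_force: [-0.7, -3.3, 2.8]
width: 0.6
grasp_force: 2.1
```

Emit:
arm_command:
  rows: [0,0,0,0,0.02,0,-1,0,0,0,0,0.02,0,-1]

```text
t: 6.1
ee_pos: [535.6, -42.4, 63.9]
orientation: [0.153, 3.137, -0.002]
ft_force: [-1.8, -8.1, 6.1]
width: 0.5
grasp_force: 4.1
```

The force now climbs to 8 N, so the keeper is at the corner stop. I back off, go around to the robot side and line up on the short leg.

Emit:
arm_command:
  rows: [0,0,0,0,-0.31,0,-1,0,0,0,0,-0.31,0,-1,0,0,0,0.48,-0.31,0,-1,0,0,0,0.48,-0.31,0,-1]

```text
t: 6.5
ee_pos: [489.0, -61.4, 62.3]
orientation: [-0.154, -3.131, -0.002]
ft_force: [-0.1, 0.4, -0.1]
width: 0.4
grasp_force: 0.0
```

Emit:
arm_command:
  rows: [0,0,0,0,0.54,0,-1,0,0,0,0,0.54,0,-1]

```text
t: 6.7
ee_pos: [499.1, -16.5, 63.3]
orientation: [0.151, 3.138, 0.001]
ft_force: [-0.1, -0.1, 1.0]
width: 0.6
grasp_force: 0.0
```

```bash
python3 - <<'E'
from h import *
T=tool(); im,d=ctrl.get_image("wrist"); cv2.imwrite("pics/w4.png",im[:,:,::-1]);
im,d=ctrl.get_image("top"); cv2.imwrite("pics/t4.png",cv2.resize(im[150:310,280:430,::-1],None,fx=3.75,fy=3.75,interpolation=cv2.INTER_CUBIC))
Rz=R.from_euler('z',-0.0977).as_matrix(); c=np.array([598.4,-66.9,0])
print("tcp",((T[:3,3]-c)@Rz).round(1),ctrl.get_obs()["ft_force"])
E
```

```text
tcp [-103.8   40.4   63.3] [-0.14045723 -0.35720794 -0.20708875]
```

View pics/w4.png

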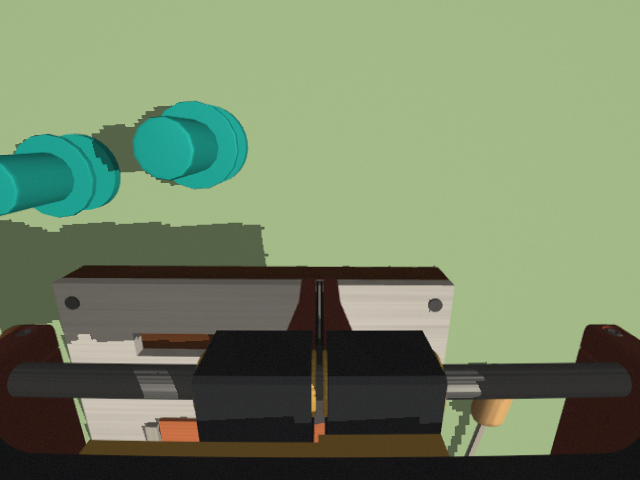

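The fingers are behind the keeper, at about jig y=38 by the screws at (72,303) and (435,305). The top crop will confirm the keeper is at the corner.

View pics/t4.png

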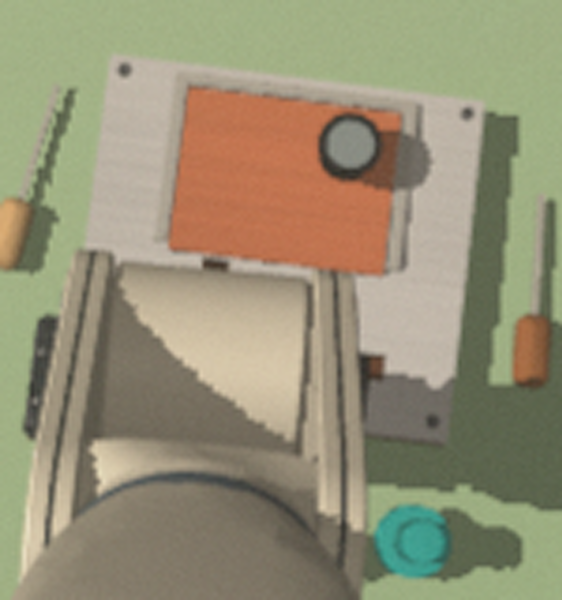

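The arm hides the keeper here; the plate and the bystanders have not moved. I push +x in small rows.

Emit:
arm_command:
  rows: [0,0,0,-0.08,-0.02,0,-1,0,0,0,-0.15,-0.02,0,-1,0,0,0,-0.21,-0.02,0,-1,0,0,0,-0.27,-0.02,0,-1,0,0,0,-0.33,-0.02,0,-1]

```text
t: 7.3
ee_pos: [525.1, -24.1, 63.2]
orientation: [-0.154, -3.138, 0.0]
ft_force: [0.3, 0.3, 0.4]
width: 0.5
grasp_force: 0.3
```

Emit:
arm_command:
  rows: [0,0,0,-0.06,0,0,-1,0,0,0,-0.12,0,0,-1,0,0,0,-0.18,0,0,-1,0,0,0,-0.24,0,0,-1]

```text
t: 7.7
ee_pos: [544.3, -25.6, 63.2]
orientation: [-0.153, -3.138, 0.0]
ft_force: [-0.5, -0.8, -0.5]
width: 0.8
grasp_force: 0.3
```

Emit:
arm_command:
  rows: [0,0,0,-0.05,0,0,-1,0,0,0,-0.1,0,0,-1,0,0,0,-0.13,0,0,-1,0,0,0,-0.13,0,0,-1]

```text
t: 8.1
ee_pos: [554.7, -26.6, 63.4]
orientation: [0.153, 3.137, -0.0]
ft_force: [-0.5, 0.5, 0.8]
width: 0.4
grasp_force: 0.0
```

Emit:
arm_command:
  rows: [0,0,0,-0.03,0,0,-1,0,0,0,-0.06,0,0,-1,0,0,0,-0.06,0,0,-1]

```text
t: 8.4
ee_pos: [559.4, -27.1, 63.3]
orientation: [0.153, 3.137, -0.0]
ft_force: [-0.6, 0.7, -0.7]
width: 0.5
grasp_force: 0.0
```

Emit:
arm_command:
  rows: [0,0,0,-0.02,0,0,-1,0,0,0,-0.02,0,0,-1]

```text
t: 8.6
ee_pos: [560.6, -27.2, 63.3]
orientation: [-0.153, -3.138, -0.0]
ft_force: [-0.6, 0.0, -0.0]
width: 0.5
grasp_force: 0.1
```

```bash
python3 - <<'E'
from h import *
T=tool(); im,d=ctrl.get_image("scene"); cv2.imwrite("pics/s5.png",cv2.resize(im[190:340,230:400,::-1],None,fx=4,fy=4,interpolation=cv2.INTER_CUBIC))
Rz=R.from_euler('z',-0.0977).as_matrix(); c=np.array([598.4,-66.9,0])
print("tcp",((T[:3,3]-c)@Rz).round(1),ctrl.get_obs()["ft_force"])
E
```

```text
tcp [-41.5  35.8  63.3] [-0.19956471 -0.03722368 -0.73672212]
```

View pics/s5.png

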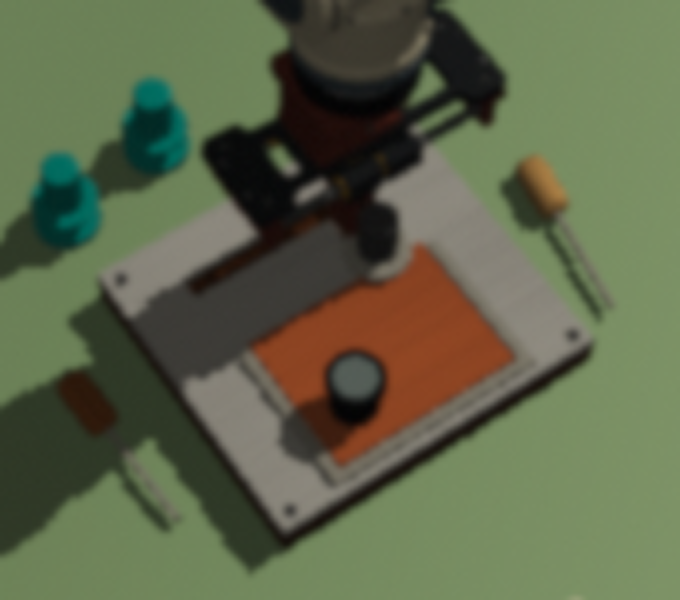

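The scene crop shows the knob at (377,230) with its washer starting to lie over the plate's near edge at (395,265). There is no stop force yet, so I continue in small steps.

Emit:
arm_command:
  rows: [0,0,0,-0.03,0,0,-1,0,0,0,-0.03,0,0,-1]

```text
t: 8.85
ee_pos: [561.1, -27.3, 63.0]
orientation: [-0.153, -3.134, -0.0]
ft_force: [-6.7, 1.0, 5.3]
width: 0.4
grasp_force: 3.2
```

Emit:
arm_command:
  rows: [0,0,0,-0.02,0,0,-1,0,0,0,-0.02,0,0,-1]

```text
t: 9.05
ee_pos: [561.5, -27.3, 62.9]
orientation: [-0.153, -3.131, -0.0]
ft_force: [-9.2, 1.0, 8.1]
width: 0.1
grasp_force: 5.0
```

Emit:
arm_command:
  rows: [0,0,0,-0.02,0,0,-1,0,0,0,-0.02,0,0,-1]

```text
t: 9.25
ee_pos: [561.8, -27.3, 62.8]
orientation: [-0.153, -3.128, -0.001]
ft_force: [-13.4, 1.7, 11.6]
width: 0.3
grasp_force: 6.8
```

The force climbs to 13 N, so the keeper is at the end stop. I withdraw straight back, then up and aside for a look.

Emit:
arm_command:
  rows: [0,0,0,0.06,0,0,-1,0,0,0,0.25,0,0,-1,0,0,0,0.5,0,0,-1,0,0,0,0.5,0,-0.5,-1,0,0,0,0.5,0,-1,-1]

```text
t: 9.75
ee_pos: [525.3, -23.8, 143.2]
orientation: [-0.153, -3.135, -0.0]
ft_force: [1.5, -0.4, 0.2]
width: 0.4
grasp_force: 0.0
```

Emit:
arm_command:
  rows: [0,0,0,0.6,0,-0.6,-1,0,0,0,0.6,0,-0.6,-1,0,0,0,0.6,0,-0.6,-1]

```text
t: 10.05
ee_pos: [478.7, -19.1, 193.4]
orientation: [0.153, 3.134, -0.0]
ft_force: [-0.3, 0.1, -0.5]
width: 0.8
grasp_force: 0.0
```

```bash
python3 - <<'E'
from h import *
T=tool(); im,d=ctrl.get_image("wrist"); cv2.imwrite("pics/w6.png",im[:,:,::-1]); np.save("pics/w6.npy",d); np.save("pics/w6T.npy",T)
im,d=ctrl.get_image("scene"); cv2.imwrite("pics/s6.png",im[:,:,::-1])
print(T[:3,3])
E
```

```text
[478.68656708 -19.1339895  193.36088339]
```

View pics/w6.png

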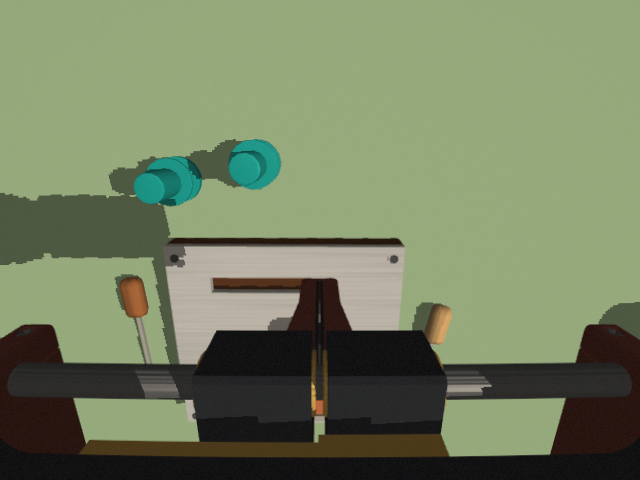

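The fingers hide the keeper in this view, and my ten pictures are used up, so I check by number. I fit the knob's position from the scene camera's depth, with the plate's corner region as a control.

```bash
python3 - <<'E'
from h import *
im,d=ctrl.get_image("scene")
Rz=R.from_euler('z',-0.0977).as_matrix(); c=np.array([598.4,-66.9,0])
vv,uu=np.mgrid[0:480,0:640]
P=(bydepth("scene",np.c_[uu.ravel(),vv.ravel()],d.ravel())-c)@Rz
x,y,z=P.T
b=lambda x0,x1,y0,y1,z0,z1:(x>x0)&(x<x1)&(y>y0)&(y<y1)&(z>z0)&(z<z1)
for n,m in(("knobtop",b(-90,20,0,70,70,85)),("loupe top",b(0,80,-70,70,58,75)),("knob side",b(-90,20,0,70,45,70))):
    print(n,m.sum(),np.median(P[m],0).round(1),np.percentile(P[m],[5,95],axis=0).round(1))
# deck extent from the scene, as reference
m=b(-130,130,-140,140,22,36); print("deck",np.percentile(P[m],[.5,99.5],axis=0).round(1))
rgb=im.reshape(-1,3).astype(int); m=b(-60,110,-90,90,26,38)&(rgb[:,0]>1.8*rgb[:,2])&(rgb[:,0]>90); print("plate",np.percentile(P[m],[1,99],axis=0).round(1))
E
```

```text
knobtop 86 [-17.3  39.7  77. ] [[-29.2  29.5  72.2]
 [ -6.7  49.8  80.8]]
loupe top 197 [ 60.4 -31.4  67.2] [[ 42.8 -46.2  62.2]
 [ 75.2 -15.6  72.5]]
knob side 59 [-10.1  32.7  55.9] [[-25.7  27.3  46.2]
 [ -5.8  49.6  67.5]]
deck [[-105.8 -111.3   22.8]
 [ 104.2  118.4   35.9]]
plate [[ -9.1 -59.9  27. ]
 [ 88.2  68.6  37.8]]
```

The knob stands at about jig (-17, 36) with its top at 77 mm, the plate's edge is still where it was, and the arm is clear. I hand in.

```bash
python3 -c "
from workcell import ctrl
print(ctrl.close_job())"
```

```text
the job is handed in; nothing more can be done
None
```

I pushed the keeper to the corner and then to the closed end of the short leg, and handed the job in at about 10 s; by the last depth reading the knob is at jig (-17, 36) mm, with the plate's edge where it was and the arm clear, but the interface returned no verdict.

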